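Sort the kiln furniture after unloading

ROBOT

A 6-joint arm with a two-finger parallel gripper is mounted at the origin on the work surface. World frame = base frame: x ahead of the robot, y to its left, z up, the work surface at z = 0. Lengths are in mm, angles in rad, forces in N, time in s.
With the tool pointing down it reaches from about 325 to 900 mm from the base axis. Payload 6.1 kg.
Tool frame: the origin (TCP) lies at the very end of the fingers, on their centre line; the grasp point (between the pads) lies 19 mm behind it; z points along the fingers, y is the line along which they close (so a half turn about z gives the same grasp; the last joint's range is limited). The gripper opens to 85 mm and grips with 20 to 120 N. Pads are 22 mm wide; open, the fingers measure 114 mm over their backs; the gripper's body (76 mm by 85 mm) begins 54 mm behind the grasp point. The pads swing forward as they close: fully open they stand 13 mm farther back than shut.
Start: joints at [-1.274, 0.22, 1.526, -0, 1.395, -0.126], TCP at [256.439, -569.96, 231.3] pointing down, gripper open.
Joint ranges: [-2.98, 2.98], [-0.91, 2.08], [0.09, 2.57], [-1.24, 4.39], [0.2, 2.65], [-2.68, 2.68]. Speed limits (rad/s): [2.57, 2.57, 3.01, 3.14, 3.14, 3.14].

INTERFACE

Orientations are given as [roll, pitch, yaw] about the fixed x, y, z axes, in that order (R = Rz(yaw) Ry(pitch) Rx(roll)).
In Python, from cell import * gives the robot as it stands.
- The arm moves only by the tool step_arm, never from a script. Its argument "steps" is a list of rows, each a list of 4 numbers: the shift along the world's x, y, z in cm, then the turn about the world's z in degrees. A call has 1 to 10 rows; each row shifts and turns the commanded pose from where the row before left it; what a row does not reach is not made up. A row lasts 1/12 s, in which the tool goes at most 41.7 mm and 7.16 degrees, less where a joint would pass 70% of its speed; a pose out of reach is approached as far as the arm can. A call is refused whole if a number of a shift passes 4.17 or a number of a turn 7.16, either way. A call with a gripper value outside its range is refused whole. "claw" is the opening, from 0 (shut) to 1 (fully open), set as the call begins (left out, the last holds). The fingers move at their own pace and stop on an object; "grip_force" is the grip in N (left out, the last holds). Time passes only in rows, so rows that do not move let the fingers close. It gives the time, the measured TCP pose, the force, the opening and the grip force at its end, in the units of the state.
- observe(): the state, without advancing time (a new reading comes with each control period).
- snapshot(name): name is "side" or "top"; returns a dict with "pixels" (480x640x3 uint8, red, green, blue), "camera_matrix" (3x3 intrinsics, pixels), "extrinsics" (4x4, takes a point from world to camera coordinates). Camera axes: x right, y up, looking along -z (the intrinsics and any distortion apply to the point x, -y, -z); pixel columns grow to the right and rows downward; lengths in mm; the calibration is good to about 2 mm. A picture is of the moment at which its call begins. There is no depth.
- close_job(): hands the job in; it is judged then, once.
The state is a dict: "time_s": time; "q": joint angles; "qd": joint speeds; "joint_torque": joint torques, N m; "tcp_pos": TCP position; "tcp_rot": TCP orientation; "ft_force": force on the tool from outside, world axes, zero at the start; "torque": the same for the moment, N m; "grip_width": finger opening in mm; "grip_force": force on a finger pad.
Only numpy, scipy, OpenCV 4.12 (cv2) and the standard library are available. Lean on these libraries where they do the work, as an engineer would, in place of code of your own. Each camera call takes 0.05 s, during which the arm holds its last target. There are 200 camera calls.

TASK

Put away the kiln furniture lying on the bench: stand the round prop and the square prop upright, and lay the setter bar flat, each in the tray that shows a sample of its kind. Press the steel latch button on the wooden cone box so that its drawer springs open, set the cone pack standing on the drawer's floor without ever tipping it over, and leave the drawer open.

Things in the scene. Friction and masses are not known exactly. Their poses are not given: they have to be found in the camera images.
- round_prop: loose round kiln prop of buff fireclay with a round dark bore on top: upright cylinder, 42 mm diameter, 55 mm tall, about 0.11 kg. Origin: centre of its underside; z up.
- square_prop: loose square kiln prop of buff fireclay with a dark cross-shaped groove on top: upright block 40 x 40 mm, 55 mm tall, about 0.13 kg. Origin: centre of its underside; x and y square to its sides, z up.
- bar: loose setter bar of buff fireclay with two dark cross lines on top: lying block, 66 mm long along its x, 20 mm wide along y, 26 mm tall, about 0.07 kg. Origin: centre of its underside; z up.
- cone_pack: loose cone pack: buff fireclay base 54 mm long along its x, 22 mm wide along y, 20 mm tall, with three thin upright cones in a row along x on top, 44 mm tall overall, about 0.06 kg. Grip the base across y. Origin: centre of its underside; z up.
- tray_round: fixed light-wood tray. Origin: underside, below the centre of its open bay; z up. Bay 88 mm (x) by 72 mm (y) inside, floor 4 mm above the origin, walls 3 mm thick, 15 mm tall. At the +x end a solid ledge (x = 44 to 79 mm, 15 mm tall) carries a fixed sample 12 mm high: a slice of round prop, 42 mm diameter. The round prop belongs in this bay.
- tray_square: fixed light-wood tray. Origin: underside, below the centre of its open bay; z up. Bay 88 mm (x) by 72 mm (y) inside, floor 4 mm above the origin, walls 3 mm thick, 15 mm tall. At the +x end a solid ledge (x = 44 to 79 mm, 15 mm tall) carries a fixed sample 12 mm high: a slice of square prop, 40 mm square. The square prop belongs in this bay.
- tray_bar: fixed light-wood tray. Origin: underside, below the centre of its open bay; z up. Bay 88 mm (x) by 72 mm (y) inside, floor 4 mm above the origin, walls 3 mm thick, 15 mm tall. At the +x end a solid ledge (x = 44 to 79 mm, 15 mm tall) carries a fixed sample 12 mm high: a slice of setter bar, 66 mm long along the tray's y, 20 mm wide. The setter bar belongs in this bay.
- latch_top (a point): top centre of the steel latch button (30 mm diameter, 10 mm proud) on the fixed wooden cone box (140 x 140, 75 mm tall), 87 mm above the bench, 35 mm behind the box's front (-x) face. Pressed down it travels 7 mm and springs back; the drawer is released after 4 mm (3 to 4 N; 5 N is fully down). x, y along the box's sides; the drawer opens to -x.
- drawer (a joint): opening of the cone box's drawer, m: 0 shut and latched, 0.09 fully open. When released a spring pushes it out in about a second, over the 90 mm of bench before the box, and holds it there with about 2.5 N. On the bench among all these lie tiles and a wooden tool up to 10 mm high, a cup 60 mm tall and a bowl; behind them equipment up to 0.2 m.
- drawer_front (a point): middle of the top edge of the drawer's front board (12 mm thick, 138 mm wide), 64 mm above the bench; moves with the drawer. x points into the box, z up. The drawer's floor is 52 mm lower, 108 mm wide between walls 24 mm tall; when open, its uncovered part lies 6 to 96 mm behind this point (+x), where the box's 75 mm tall face begins.
There are look-alikes about, which are no part of the job. Leave any yellow look-alike of the round_prop alone. What is shaped like the tray_square but yellow is not meant.

How it is judged:
By the outcome, as a careful person would: the job done as asked, in the order asked, and still so for the second after the job is handed in, with the robot touching nothing.
It also fails if it takes over 120 s, if anything falls off the work surface, if the arm or the gripper's body presses on something with over 40 N, if the wrist force passes 120 N, or if a joint passes its speed limit or range.

## Working session

There is one attempt and no reset: what is moved stays moved. The work goes in short steps, Python scripts to look and compute and a tool call to move; the robot and the scene stay as the last step left them, time stands still between calls to the robot, and variables do not carry over. Pictures are saved under pics/ and viewed, at most 14 in all, crops included, and the job is handed in when it is done.

Besides the shell and the picture viewer there is one more tool, called after ">>>" as name([rows], argument=value, ...), one row to a line, values as JSON. step_arm: Moves the arm, as the interface text tells. Its arguments: {"type":"object","properties":{"steps":{"type":"array"},"claw":{"type":"number"},"grip_force":{"type":"number"}},"required":["steps"]}

```bash
mkdir -p pics; ls; cat > h.py <<'E'
from cell import *
import numpy as np, cv2
def snap(n,f=None):
    s=snapshot(n)
    if f: cv2.imwrite('pics/'+f,s['pixels'][:,:,::-1])
    return s
def ray(s,uv):
    K=np.array(s['camera_matrix'],float);E=np.array(s['extrinsics'],float)
    d=np.linalg.inv(K)@np.array([uv[0],uv[1],1.]);d=np.array([d[0],-d[1],-d[2]])
    return -E[:3,:3].T@E[:3,3],E[:3,:3].T@d
def onz(s,uv,z):
    o,d=ray(s,uv);return o+d*(z-o[2])/d[2]
def tri(s1,a,s2,b):
    o,d=ray(s1,a);p,e=ray(s2,b)
    t=np.linalg.lstsq(np.c_[d,-e],p-o,rcond=None)[0]
    x=o+d*t[0];y=p+e*t[1];return (x+y)/2,np.linalg.norm(x-y)
def proj(s,P):
    E=np.array(s['extrinsics']);c=E[:3,:3]@np.array(P,float)+E[:3,3]
    u=np.array(s['camera_matrix'])@[c[0],-c[1],-c[2]];return u[:2]/u[2]
E
python3 - <<'E'
from h import *
import pickle
a=snap('top','top0.png');b=snap('side','side0.png')
pickle.dump((a,b),open('s0.pkl','wb'))
for s in(a,b):print(s.keys(),s['camera_matrix'],ray(s,(320,240)))
print(observe())
E
```

```text
pics
dict_keys(['pixels', 'camera_matrix', 'extrinsics']) [[436.41042441   0.         320.12204914]
 [  0.         436.41042441 238.24961412]
 [  0.           0.           1.        ]] (array([ 334.69266253,  -99.95929676, 1107.09136117]), array([ 0.21641675, -0.00344603, -0.97630327]))
dict_keys(['pixels', 'camera_matrix', 'extrinsics']) [[550.36990749   0.         318.43456504]
 [  0.         550.36990749 235.29675461]
 [  0.           0.           1.        ]] (array([420.55695812, 699.21151981, 905.58520175]), array([ 0.10622124, -0.68957804, -0.71643583]))
{'time_s': 0.1, 'q': array([-1.27406684e+00,  2.21132534e-01,  1.52747574e+00,  2.95497985e-05,
        1.39471561e+00, -1.26110020e-01]), 'qd': array([-1.00904843e-03, -2.42483088e-03, -3.17163082e-03,  6.41855655e-04,
       -1.37244376e-03, -5.58764417e-05]), 'joint_torque': array([ 5.85340767e-04, -4.98246431e+01, -3.90544653e+01, -1.34648235e-04,
        5.70822885e-03, -1.45948712e-05]), 'tcp_pos': array([ 256.31140304, -569.43791275,  230.32886341]), 'tcp_rot': array([-3.13987882e+00, -2.46600771e-04,  4.22834093e-01]), 'ft_force': array([ 1.06807827, -0.62933072, -0.29036965]), 'torque': array([ 0.02022898, -0.02517054,  0.01238306]), 'grip_force': 0.0, 'grip_width': 85.660841693219}
```

View pics/top0.png

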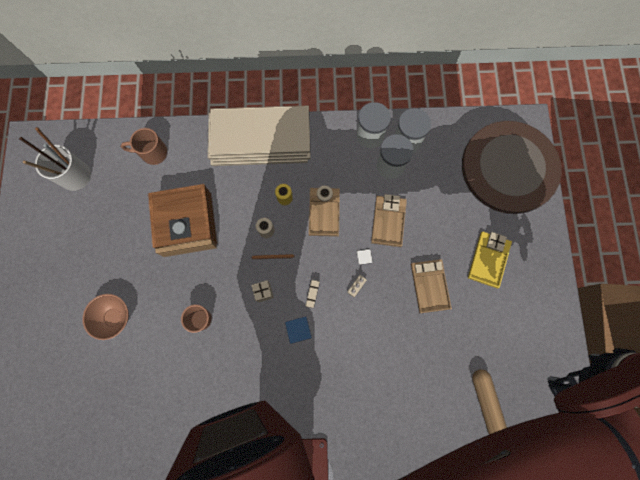

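View pics/side0.png

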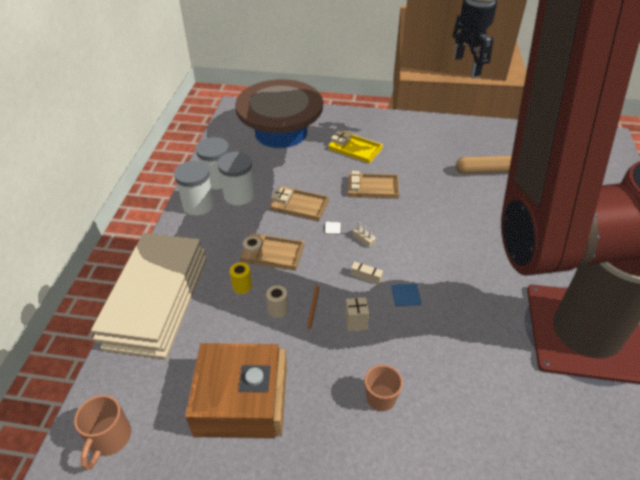

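Candidates in the top view:
- **Round prop:** buff (264,226). The yellow one at (284,191) is the look-alike, and the one at (324,193) is the fixed sample.
- **Square prop:** (261,291). Samples are at (391,203) and (497,241).
- **Bar:** (313,293). The sample is at (429,267).
- **Cone pack:** (357,285).
- **Trays:** round (324,212), square (389,220), bar (431,286). The yellow tray at (490,258) is not meant.
- **Latch:** (179,229).

I'll check these in a close crop.

```bash
python3 - <<'E'
from h import *
a=cv2.imread('pics/top0.png');b=cv2.imread('pics/side0.png')
A=cv2.resize(a[180:320,240:460],None,fx=3.6,fy=3.6,interpolation=cv2.INTER_CUBIC)
cv2.imwrite('pics/ca.png',A)
B=cv2.resize(b[165:345,220:420],None,fx=3.3,fy=3.3,interpolation=cv2.INTER_CUBIC);cv2.imwrite('pics/cb.png',B)
C=cv2.resize(a[175:265,140:225],None,fx=4,fy=4);D=cv2.resize(b[335:440,180:295],None,fx=4,fy=4)
h=max(C.shape[0],D.shape[0]);C=cv2.copyMakeBorder(C,0,h-C.shape[0],0,0,0);D=cv2.copyMakeBorder(D,0,h-D.shape[0],0,0,0)
cv2.imwrite('pics/cc.png',np.hstack([C,D])[:600,:800])
E
```

```text
(no output)
```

View pics/ca.png

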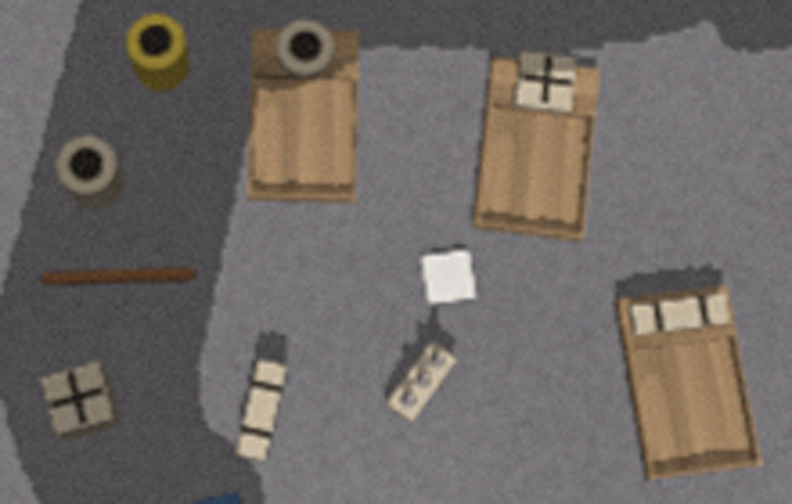

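View pics/cb.png

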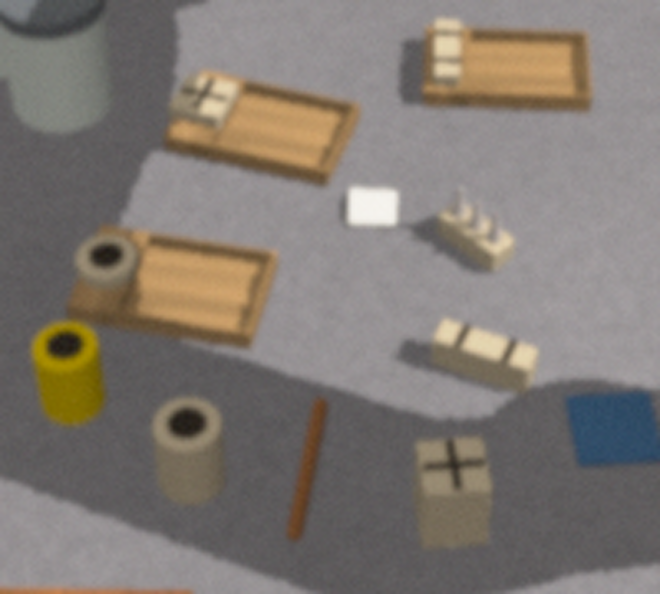

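View pics/cc.png

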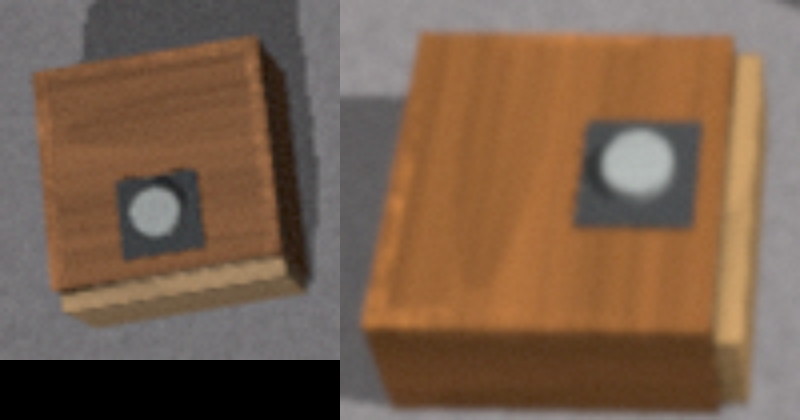

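Both crops agree with the choice: the buff bored prop, the cross-grooved prop, the bar with two lines and the three-cone pack are all loose, and the three wooden trays carry samples. The latch is the grey disc. Next I'll triangulate the picked points.

```bash
python3 - <<'E'
from h import *
import pickle
a,b=pickle.load(open('s0.pkl','rb'))
T=lambda p:((p[0]+.5)/3.6-.5+240,(p[1]+.5)/3.6-.5+180)
S=lambda p:((p[0]+.5)/3.3-.5+220,(p[1]+.5)/3.3-.5+165)
T2=lambda p:((p[0]+.5)/4-.5+140,(p[1]+.5)/4-.5+175)
S2=lambda p:((p[0]-340+.5)/4-.5+180,(p[1]+.5)/4-.5+335)
def dark(s,c,r,th):
    x,y=int(c[0]),int(c[1]);g=s['pixels'][y-r:y+r+1,x-r:x+r+1].astype(float).mean(2)
    w=np.clip(th-g,0,None);Y,X=np.mgrid[y-r:y+r+1,x-r:x+r+1];return (w*X).sum()/w.sum(),(w*Y).sum()/w.sum()
np.set_printoptions(precision=1,suppress=True)
pts={'round':((86,164),(187,423)),'square':((77,398),(454,464)),'barline1':((265,385),(461,334)),'barline2':((255,434),(511,351)),
'cone_mid_base':((424,381),(476,228)),
'tr_BL':((247,200),(252,343)),'tr_BR':((355,202),(275,250)),'tr_TL':((252,30),(70,312)),'tr_TR':((358,30),(100,227)),
'ts_BL':((474,228),(327,181)),'ts_BR':((584,238),(358,103)),'ts_TL':((491,57),(167,143)),'ts_TR':((602,65),(200,70)),
'tb_BL':((648,478),(590,107)),'tb_BR':((760,463),(588,32)),'tb_TL':((618,298),(425,105)),'tb_TR':((728,288),(425,28))}
for k,(p,q) in pts.items():
    u,v=T(p),S(q)
    if k=='round':u=dark(a,u,5,70);v=dark(b,v,6,70)
    X,e=tri(a,u,b,v);print(k,X,'gap %.1f'%e,np.array(u),np.array(v))
for k,(p,q) in {'latch':((154,210),(637,160)),'bTL':((35,75),(362,328)),'bTR':((257,38),(420,33)),'bFR':((281,258),(733,38)),'bFL':((57,290),(713,333))}.items():
    X,e=tri(a,T2(p),b,S2(q));print(k,X,'gap %.1f'%e)
# buff rects in top view
hsv=cv2.cvtColor(a['pixels'],cv2.COLOR_RGB2HSV)
for n,c,z in(('sq',(261,291),55),('bar',(313,293),26),('cone',(357,285),20)):
    x,y=c;m=((hsv[...,1]>45)).astype(np.uint8);w=np.zeros_like(m);w[y-20:y+20,x-18:x+18]=m[y-20:y+20,x-18:x+18]
    w=cv2.morphologyEx(w,cv2.MORPH_CLOSE,np.ones((5,5)))
    cs=max(cv2.findContours(w,0,1)[0],key=cv2.contourArea)
    P=np.array([onz(a,p[0].astype(float),z)[:2] for p in cs],np.float32);print(n,cv2.minAreaRect(P))
E
```

```text
round [610.8  35.9  53.8] gap 0.4 [263.4 225.1] [276.1 292.7]
square [449.2  42.5  53.4] gap 0.0 [261.  290.2] [357.2 305.3]
barline1 [456.5 -83.2  26.8] gap 0.2 [313.2 286.6] [359.3 265.9]
barline2 [423.5 -75.3  24.7] gap 0.2 [310.5 300.2] [374.5 271. ]
cone_mid_base [ 456.9 -193.6   14. ] gap 0.6 [357.4 285.5] [363.9 233.7]
tr_BL [592.6 -73.8   5.4] gap 0.2 [308.2 235.2] [296.  268.6]
tr_BR [ 588.5 -151.2   14.3] gap 3.9 [338.2 235.8] [303.  240.4]
tr_TL [718.8 -81.    7.9] gap 3.2 [309.6 188. ] [240.9 259.2]
tr_TR [ 716.1 -158.9   11. ] gap 1.2 [339.1 188. ] [250.  233.4]
ts_BL [ 567.3 -236.2    3. ] gap 0.5 [371.3 243. ] [318.7 219.5]
ts_BR [ 555.5 -312.7   12.7] gap 0.8 [401.9 245.8] [328.1 195.9]
ts_TL [ 691.5 -255.6    6.9] gap 4.7 [376.  195.5] [270.3 208. ]
ts_TR [ 682.2 -335.7   10.7] gap 3.1 [406.9 197.7] [280.3 185.9]
tb_BL [ 385.3 -346.4    2. ] gap 1.5 [419.6 312.4] [398.4 197.1]
tb_BR [ 392.1 -421.7   13.1] gap 2.1 [450.8 308.2] [397.8 174.3]
tb_TL [ 510.8 -336.4   -2.8] gap 5.8 [411.3 262.4] [348.4 196.5]
tb_TR [ 516.7 -412.6    9.1] gap 0.8 [441.9 259.6] [348.4 173.1]
latch [604.5 238.   85.5] gap 0.2
bTL [698.8 320.8  70.5] gap 1.3
bTR [718.  182.5  71.5] gap 1.0
bFR [577.6 164.2  71.4] gap 3.9
bFL [560.1 300.6  68.9] gap 1.2
sq ((446.8404846191406, 39.939918518066406), (43.14080810546875, 40.6375617980957), 14.812331199645996)
bar ((439.9488525390625, -79.69891357421875), (18.973567962646484, 65.26161193847656), 76.08390808105469)
cone ((456.59820556640625, -190.91793823242188), (20.250146865844727, 52.82414245605469), 50.67753982543945)
```

Heights check out: props 54, bar 25–27, latch 85.5 and tray rims about 13 mm, and the edge lengths fit too. Plan (x, y, gripper yaw):

| Item | From | To |
|---|---|---|
| Round | (611, 36) | (637, −115), yaw 0 |
| Square | (448.5, 42), yaw 15 | (608, −282), yaw −9.5 |
| Bar | (440, −79), yaw −14 | (436, −380), yaw 4 |
| Latch | (604.5, 238) | – |
| Cone pack | (456.7, −192), yaw −39 | drawer (525, 227), yaw 7.6 |

>>> step_arm([
  [1.77,3.03,-0.3,-1.2],
  [1.77,3.03,-0.3,-1.2],
  [1.77,3.03,-0.3,-1.2],
  [1.77,3.03,-0.3,-1.2],
  [1.77,3.03,-0.3,-1.2],
  [1.77,3.03,-0.3,-1.2],
  [1.77,3.03,-0.3,-1.2],
  [1.77,3.03,-0.3,-1.2],
  [1.77,3.03,-0.3,-1.2],
  [1.77,3.03,-0.3,-1.2],
], claw=1, grip_force=30)

```text
time_s: 0.93
tcp_pos: [433.8, -265.2, 200.8]
tcp_rot: [-3.141, 0.0, 0.212]
ft_force: [-0.2, -0.3, 0.3]
grip_width: 84.9
grip_force: 0.0
```

>>> step_arm([
  [1.77,3.03,-0.3,-1.2],
  [1.77,3.03,-0.3,-1.2],
  [1.77,3.03,-0.3,-1.2],
  [1.77,3.03,-0.3,-1.2],
  [1.77,3.03,-0.3,-1.2],
  [1.77,3.03,-0.3,-1.2],
  [1.77,3.03,-0.3,-1.2],
  [1.77,3.03,-0.3,-1.2],
  [1.77,3.03,-0.3,-1.2],
  [1.77,3.03,-0.3,-1.2],
])

```text
time_s: 1.77
tcp_pos: [610.7, 37.8, 170.6]
tcp_rot: [-3.142, 0.001, 0.003]
ft_force: [1.1, -0.7, 0.2]
grip_width: 85.4
grip_force: 0.0
```

>>> step_arm([
  [0,0,0,0],
  [0,0,0,0],
  [0,0,0,0],
])

```text
time_s: 2.02
tcp_pos: [609.9, 36.0, 170.6]
tcp_rot: [3.141, 0.001, 0.005]
ft_force: [0.4, 0.6, -0.2]
grip_width: 85.7
grip_force: 0.0
```

>>> step_arm([
  [0.1,0,-2.5,0],
  [0,0,-2.5,0],
  [0,0,-2.5,0],
  [0,0,-2.5,0],
  [0,0,-2.5,0],
  [0,0,-2,0],
  [0,0,-0.9,0],
  [0,0,0,0],
])

```text
time_s: 2.68
tcp_pos: [608.9, 34.9, 14.8]
tcp_rot: [-3.141, 0.005, 0.002]
ft_force: [0.6, 0.4, -0.5]
grip_width: 85.3
grip_force: 0.0
```

>>> step_arm([
  [0,0,0,0],
  [0,0,0,0],
  [0,0,0,0],
  [0,0,0,0],
  [0,0,0,0],
  [0,0,0,0],
  [0,0,0,0],
  [0,0,0,0],
], claw=0)

```text
time_s: 3.35
tcp_pos: [612.9, 35.9, 19.3]
tcp_rot: [3.141, -0.003, 0.004]
ft_force: [-0.9, -0.9, 6.8]
grip_width: 41.4
grip_force: 30.7
```

>>> step_arm([
  [0,0,2,0],
  [0,0,3,0],
  [0.4,-2.5,1,0],
  [0.4,-2.5,0,0],
  [0.4,-2.5,0,0],
  [0.4,-2.5,0,0],
  [0.5,-2.5,0,0],
  [0.5,-2.6,0,0],
  [0,0,0,0],
  [0,0,0,0],
])

```text
time_s: 4.18
tcp_pos: [637.4, -116.3, 77.3]
tcp_rot: [-3.141, -0.0, 0.002]
ft_force: [-0.9, 0.4, -2.1]
grip_width: 41.5
grip_force: 30.9
```

```bash
python3 - <<'E'
from h import *
a=snap('top');b=snap('side');A=a['pixels'][160:280,220:400,::-1];B=b['pixels'][140:300,180:340,::-1]
cv2.imwrite('pics/r1.png',np.hstack([cv2.resize(A,(400,400*120//180+133)),cv2.resize(B,(399,399))]))
o=observe();print(o['tcp_pos'],o['ft_force'])
E
```

```text
[ 637.01673897 -114.29860183   77.03746239] [-0.32923461  0.26934259 -0.91527296]
```

View pics/r1.png

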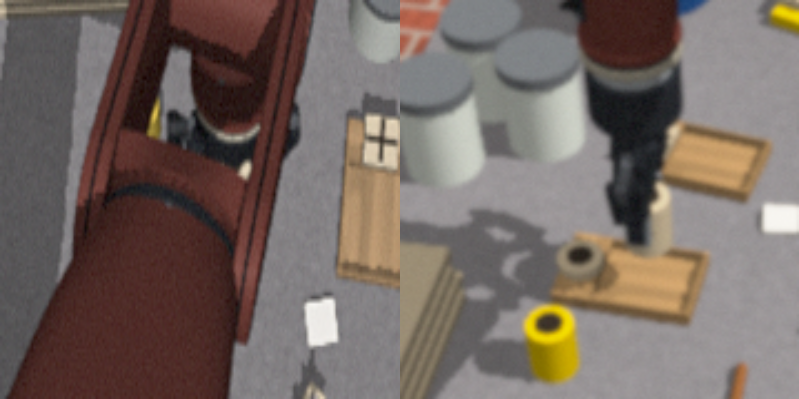

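The prop is held upright, above the round tray's bay. Lowering it now.

>>> step_arm([
  [0,0,-2,0],
  [0,0,-2,0],
  [0,0,-1,0],
  [0,0,-0.4,0],
  [0,0,0,0],
  [0,0,0,0],
])

```text
time_s: 4.78
tcp_pos: [637.6, -114.0, 23.6]
tcp_rot: [-3.141, -0.0, 0.005]
ft_force: [-0.2, -0.3, -2.0]
grip_width: 41.5
grip_force: 31.4
```

>>> step_arm([
  [0,0,-0.1,0],
  [0,0,-0.1,0],
  [0,0,0,0],
  [0,0,0,0],
])

```text
time_s: 5.12
tcp_pos: [638.1, -114.5, 22.9]
tcp_rot: [-3.141, -0.001, 0.004]
ft_force: [-3.0, 2.8, 5.6]
grip_width: 41.2
grip_force: 32.0
```

>>> step_arm([
  [0,0,0,0],
  [0,0,0,0],
  [0,0,0,0],
  [0,0,0,0],
  [0,0,0,0],
], claw=1)

```text
time_s: 5.53
tcp_pos: [637.3, -115.0, 21.1]
tcp_rot: [-3.142, 0.0, 0.004]
ft_force: [0.2, -0.6, -0.6]
grip_width: 85.2
grip_force: 0.0
```

>>> step_arm([
  [0,0,2,0],
  [0,0,3,0],
  [0,0,3,0],
  [-2.7,2.24,1,2.1],
  [-2.7,2.24,0,2.1],
  [-2.7,2.24,0,2.1],
  [-2.7,2.24,0,2.1],
  [-2.7,2.24,0,2.1],
  [-2.7,2.24,0,2.1],
  [-2.7,2.24,0,2.1],
])

```text
time_s: 6.37
tcp_pos: [447.0, 42.6, 111.2]
tcp_rot: [-3.142, -0.0, 0.262]
ft_force: [-0.3, 1.9, 0.6]
grip_width: 85.7
grip_force: 0.0
```

>>> step_arm([
  [0,0,-1,0],
  [0,0,0,0],
  [0,0,0,0],
])

```text
time_s: 6.62
tcp_pos: [448.6, 41.8, 101.3]
tcp_rot: [3.141, -0.0, 0.261]
ft_force: [0.4, -0.3, -0.2]
grip_width: 85.3
grip_force: 0.0
```

>>> step_arm([
  [0,0,-2.5,0],
  [0,0,-2.5,0],
  [0,0,-2,0],
  [0,0,-1.5,0],
  [0,0,0,0],
  [0,0,0,0],
])

```text
time_s: 7.12
tcp_pos: [448.7, 41.2, 16.0]
tcp_rot: [-3.141, 0.002, 0.259]
ft_force: [0.5, -0.7, 1.2]
grip_width: 85.3
grip_force: 0.0
```

>>> step_arm([
  [0,0,0,0],
  [0,0,0,0],
  [0,0,0,0],
  [0,0,0,0],
  [0,0,0,0],
  [0,0,0,0],
  [0,0,0,0],
  [0,0,0,0],
], claw=0)

```text
time_s: 7.78
tcp_pos: [449.5, 41.8, 17.4]
tcp_rot: [3.141, -0.002, 0.261]
ft_force: [-1.5, -1.0, 6.2]
grip_width: 39.8
grip_force: 31.4
```

>>> step_arm([
  [0,0,2,0],
  [0,0,3,0],
  [0,0,3,0],
  [0,0,0,0],
  [0,0,0,0],
])

```text
time_s: 8.2
tcp_pos: [450.0, 41.8, 98.1]
tcp_rot: [3.14, -0.004, 0.261]
ft_force: [-0.3, -0.0, -1.4]
grip_width: 39.5
grip_force: 31.0
```

>>> step_arm([
  [1.32,-2.7,0,-2.04],
  [1.32,-2.7,0,-2.04],
  [1.32,-2.7,0,-2.04],
  [1.32,-2.7,0,-2.04],
  [1.32,-2.7,0,-2.04],
  [1.32,-2.7,0,-2.04],
  [1.32,-2.7,0,-2.04],
  [1.32,-2.7,0,-2.04],
  [1.32,-2.7,0,-2.04],
  [1.32,-2.7,0,-2.04],
])

```text
time_s: 9.03
tcp_pos: [579.4, -228.8, 93.5]
tcp_rot: [-3.14, 0.004, -0.097]
ft_force: [1.4, 0.3, -0.7]
grip_width: 39.7
grip_force: 31.0
```

>>> step_arm([
  [1.32,-2.7,0,-2.04],
  [1.32,-2.7,0,-2.04],
  [0,0,0,0],
  [0,0,0,0],
  [0,0,0,0],
])

```text
time_s: 9.45
tcp_pos: [605.4, -281.1, 93.8]
tcp_rot: [-3.14, 0.004, -0.167]
ft_force: [0.1, 0.3, -0.7]
grip_width: 39.4
grip_force: 31.2
```

```bash
python3 - <<'E'
from h import *
a=snap('top');b=snap('side');A=a['pixels'][160:280,280:460,::-1];B=b['pixels'][140:300,200:360,::-1]
cv2.imwrite('pics/r2.png',np.hstack([cv2.resize(A,(450,300)),cv2.resize(B,(300,300))]))
o=observe();print(o['tcp_pos'],o['ft_force'])
E
```

```text
[ 605.83318026 -280.59209395   94.88127708] [ 0.14602028 -0.47676807 -0.88946649]
```

View pics/r2.png

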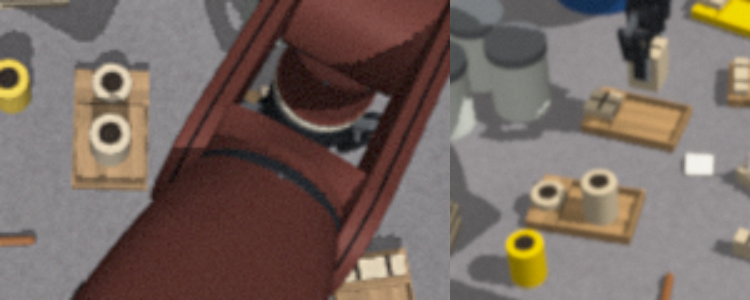

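The round prop stands in its bay, and the square prop hangs over its own tray. Lowering it.

>>> step_arm([
  [0.1,0,-2.5,0],
  [0,0,-2.5,0],
  [0,0,-1.5,0],
  [0,0,-0.6,0],
  [0,0,-0.1,0],
  [0,0,0,0],
  [0,0,0,0],
])

```text
time_s: 10.13
tcp_pos: [608.7, -282.5, 25.6]
tcp_rot: [3.141, -0.002, -0.166]
ft_force: [-0.4, -0.2, -0.6]
grip_width: 39.6
grip_force: 31.2
```

>>> step_arm([
  [0,0,-0.2,0],
  [0,0,-0.1,0],
  [0,0,0,0],
  [0,0,0,0],
])

```text
time_s: 10.47
tcp_pos: [607.9, -282.2, 21.5]
tcp_rot: [3.141, -0.0, -0.167]
ft_force: [-0.1, 0.5, -1.4]
grip_width: 39.6
grip_force: 31.2
```

>>> step_arm([
  [0,0,-0.1,0],
  [0,0,-0.1,0],
  [0,0,0,0],
  [0,0,0,0],
])

```text
time_s: 10.8
tcp_pos: [608.4, -282.6, 21.4]
tcp_rot: [3.141, -0.001, -0.167]
ft_force: [-5.1, 1.8, 8.5]
grip_width: 39.8
grip_force: 32.4
```

>>> step_arm([
  [0,0,0,0],
  [0,0,0,0],
  [0,0,0,0],
  [0,0,0,0],
  [0,0,0,0],
], claw=1)

```text
time_s: 11.22
tcp_pos: [607.7, -282.1, 19.0]
tcp_rot: [-3.141, 0.0, -0.167]
ft_force: [-0.0, -0.1, 0.4]
grip_width: 85.5
grip_force: 0.0
```

>>> step_arm([
  [0,0,2,0],
  [0,0,3,0],
  [0,0,3,0],
  [-2.4,2.9,0,-0.63],
  [-2.4,2.9,0,-0.63],
  [-2.4,2.9,0,-0.63],
  [-2.4,2.9,0,-0.63],
  [-2.4,2.9,0,-0.63],
  [-2.4,2.9,0,-0.63],
  [-2.4,2.9,0,-0.63],
])

```text
time_s: 12.05
tcp_pos: [438.5, -78.0, 99.1]
tcp_rot: [-3.141, -0.0, -0.245]
ft_force: [0.0, 0.8, 0.2]
grip_width: 85.1
grip_force: 0.0
```

>>> step_arm([
  [0,0,0,0],
  [0,0,0,0],
  [0,0,0,0],
  [0,0,0,0],
], claw=0.6)

```text
time_s: 12.38
tcp_pos: [441.1, -80.1, 99.9]
tcp_rot: [3.141, -0.002, -0.244]
ft_force: [0.2, -0.7, 0.5]
grip_width: 51.3
grip_force: 0.0
```

>>> step_arm([
  [0,0.1,-2.5,0],
  [0,0,-2.5,0],
  [0,0,-2.5,0],
  [0,0,-1.3,0],
  [0,0,-0.6,0],
  [0,0,0,0],
  [0,0,0,0],
])

```text
time_s: 12.97
tcp_pos: [440.6, -78.8, 5.6]
tcp_rot: [3.142, -0.0, -0.244]
ft_force: [-0.0, -1.0, -1.2]
grip_width: 51.4
grip_force: 0.0
```

>>> step_arm([
  [0,0,0,0],
  [0,0,0,0],
  [0,0,0,0],
  [0,0,0,0],
  [0,0,0,0],
  [0,0,0,0],
  [0,0,0,0],
], claw=0)

```text
time_s: 13.55
tcp_pos: [441.1, -78.7, 6.6]
tcp_rot: [3.141, -0.003, -0.244]
ft_force: [-0.1, -0.1, 6.8]
grip_width: 19.3
grip_force: 30.8
```

>>> step_arm([
  [0,0,2,0],
  [0,0,3,0],
  [0,0,3,0],
  [0,0,0,0],
  [0,0,0,0],
])

```text
time_s: 13.97
tcp_pos: [441.4, -78.7, 87.2]
tcp_rot: [3.141, -0.005, -0.244]
ft_force: [-0.2, 0.6, -1.3]
grip_width: 19.5
grip_force: 29.9
```

>>> step_arm([
  [-0.06,-3.35,0,2.03],
  [-0.06,-3.35,0,2.03],
  [-0.06,-3.35,0,2.03],
  [-0.06,-3.35,0,2.03],
  [-0.06,-3.35,0,2.03],
  [-0.06,-3.35,0,2.03],
  [-0.06,-3.35,0,2.03],
  [-0.06,-3.35,0,2.03],
  [-0.06,-3.35,0,2.03],
  [0,0,0,0],
])

```text
time_s: 14.8
tcp_pos: [433.3, -384.7, 83.9]
tcp_rot: [3.14, 0.001, 0.073]
ft_force: [-0.4, 0.6, -1.5]
grip_width: 19.5
grip_force: 30.1
```

>>> step_arm([
  [0,0,-2.5,0],
  [0,0,-2.5,0],
  [0,0,-1.5,0],
  [0,0,-0.5,0],
  [0,0,0,0],
  [0,0,0,0],
])

```text
time_s: 15.3
tcp_pos: [434.1, -378.9, 14.5]
tcp_rot: [-3.14, 0.001, 0.075]
ft_force: [-0.3, -0.3, -1.0]
grip_width: 19.3
grip_force: 30.1
```

```bash
python3 - <<'E'
from h import *
a=snap('top');b=snap('side');A=a['pixels'][160:320,280:520,::-1];B=b['pixels'][120:280,220:420,::-1]
cv2.imwrite('pics/r3.png',np.hstack([cv2.resize(A,(420,280)),cv2.resize(B,(350,280))]))
o=observe();print(o['tcp_pos'],o['ft_force'])
E
```

```text
[ 434.78324121 -379.74571678   15.6703802 ] [ 0.70325662  0.55058151 -0.39784368]
```

View pics/r3.png

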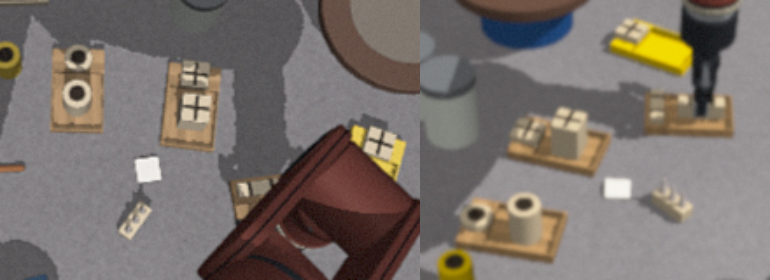

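The square prop stands in its tray, and the bar is low over its bay, lying lengthwise. Setting it down slowly.

>>> step_arm([
  [0,0,-0.2,0],
  [0,0,-0.2,0],
  [0,0,0,0],
  [0,0,0,0],
])

```text
time_s: 15.73
tcp_pos: [434.5, -379.6, 11.3]
tcp_rot: [3.142, -0.0, 0.075]
ft_force: [0.2, 0.2, -1.3]
grip_width: 19.4
grip_force: 30.1
```

>>> step_arm([
  [0,0,-0.1,0],
  [0,0,-0.1,0],
  [0,0,0,0],
  [0,0,0,0],
])

```text
time_s: 16.07
tcp_pos: [434.7, -379.9, 10.5]
tcp_rot: [3.141, -0.0, 0.075]
ft_force: [-2.2, 2.3, 8.8]
grip_width: 19.1
grip_force: 31.3
```

>>> step_arm([
  [0,0,0,0],
  [0,0,0,0],
  [0,0,0,0],
  [0,0,0,0],
  [0,0,0.5,0],
  [0,0,1.5,0],
  [0,0,3,0],
  [0,0,4,0],
  [0,0,4,0],
  [0,0,1,0],
], claw=0.38)

```text
time_s: 16.9
tcp_pos: [437.1, -382.6, 157.2]
tcp_rot: [3.133, -0.007, 0.075]
ft_force: [1.1, -0.7, 0.5]
grip_width: 32.5
grip_force: 0.0
```

>>> step_arm([
  [1,3.63,0,0],
  [1,3.63,0,0],
  [1,3.63,0,0],
  [1,3.63,0,0],
  [1,3.63,0,0],
  [1,3.63,0,0],
  [1,3.63,0,0],
  [1,3.63,0,0],
  [1,3.63,0,0],
  [1,3.63,0,0],
], claw=0)

```text
time_s: 17.73
tcp_pos: [534.8, -14.8, 149.8]
tcp_rot: [3.141, -0.001, 0.075]
ft_force: [0.6, -0.4, -0.6]
grip_width: -0.1
grip_force: 0.0
```

>>> step_arm([
  [1,3.63,0,0],
  [1,3.63,0,0],
  [1,3.63,0,0],
  [1,3.63,0,0],
  [1,3.63,0,0],
  [1,3.63,0,0],
  [1,3.63,0,0],
  [0,0,0,0],
  [0,0,0,0],
  [0,0,0,0],
])

```text
time_s: 18.57
tcp_pos: [604.1, 237.3, 149.0]
tcp_rot: [3.141, 0.001, 0.076]
ft_force: [-0.2, 0.2, 0.7]
grip_width: -0.3
grip_force: 0.0
```

Down to z ≈ 90, then press in small steps.

>>> step_arm([
  [0,0,-2.5,0],
  [0,0,-2,0],
  [0,0,-1,0],
  [0,0,-0.4,0],
  [0,0,0,0],
])

```text
time_s: 18.98
tcp_pos: [603.8, 236.2, 89.3]
tcp_rot: [3.141, 0.002, 0.074]
ft_force: [-0.1, -0.0, 0.3]
grip_width: 0.1
grip_force: 0.0
```

>>> step_arm([
  [0,0,-0.2,0],
  [0,0,-0.2,0],
  [0,0,-0.2,0],
  [0,0,-0.2,0],
  [0,0,0,0],
])

```text
time_s: 19.4
tcp_pos: [605.5, 237.5, 83.3]
tcp_rot: [-3.142, -0.002, 0.075]
ft_force: [1.3, -0.4, 3.8]
grip_width: -0.0
grip_force: 1.8
```

>>> step_arm([
  [0,0,-0.15,0],
  [0,0,-0.1,0],
  [0,0,0,0],
  [0,0,0,0],
])

```text
time_s: 19.73
tcp_pos: [605.3, 237.6, 80.3]
tcp_rot: [-3.141, -0.002, 0.075]
ft_force: [4.0, -0.8, 4.7]
grip_width: -0.2
grip_force: 2.0
```

>>> step_arm([
  [0,0,1,0],
  [0,0,3,0],
  [0,0,4,0],
  [0,-3,2,-3],
  [0,-4,0,-3],
  [0,-4,0,-3],
  [0,-4,0,-3],
  [0,0,0,0],
  [0,0,0,0],
  [0,0,0,0],
])

```text
time_s: 20.57
tcp_pos: [603.7, 87.7, 179.4]
tcp_rot: [-3.141, 0.002, -0.135]
ft_force: [-0.0, 0.2, 0.5]
grip_width: 0.2
grip_force: 0.0
```

>>> step_arm([
  [-0.9,-3.5,-0.3,-4],
  [-0.9,-3.5,-0.3,-4],
  [-0.9,-3.5,-0.3,-4],
  [-0.9,-3.5,-0.3,-4],
  [-0.9,-3.5,-0.3,-4],
  [-0.9,-3.5,-0.3,-4],
  [-0.9,-3.5,-0.3,-4],
  [0,0,0,0],
], claw=0.6)

```text
time_s: 21.23
tcp_pos: [540.0, -161.1, 158.0]
tcp_rot: [3.139, 0.001, -0.628]
ft_force: [0.3, -0.2, -0.3]
grip_width: 51.2
grip_force: 0.0
```

```bash
python3 - <<'E'
from h import *
import pickle
a=snap('top');b=snap('side');pickle.dump((a,b),open('s1.pkl','wb'))
A=a['pixels'][180:330,140:260,::-1];B=b['pixels'][320:460,180:400,::-1]
cv2.imwrite('pics/d1.png',np.hstack([cv2.resize(A,(360,450),interpolation=2),cv2.resize(B,(440,280),interpolation=2)] if 0 else [cv2.resize(A,(320,400),interpolation=2),cv2.copyMakeBorder(cv2.resize(B,(480,305),interpolation=2),0,95,0,0,0)]))
print(observe()['tcp_pos'],observe()['tcp_rot'])
E
```

```text
[ 541.25102826 -157.10858037  158.39727795] [-3.14116530e+00  1.51152257e-03 -6.23109342e-01]
```

View pics/d1.png

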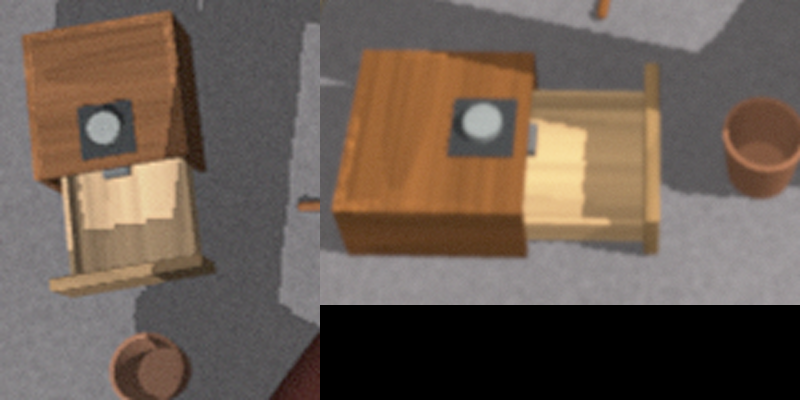

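The drawer is open and the cup is clear of it. I'll triangulate the ends of the front board's top edge and the cone pack again.

```bash
python3 - <<'E'
from h import *
import pickle
a,b=pickle.load(open('s1.pkl','rb'))
np.set_printoptions(precision=1,suppress=True)
T=lambda p:((p[0]+.5)/2.667-.5+140,(p[1]+.5)/2.667-.5+180)
S=lambda p:((p[0]-320+.5)/2.182-.5+180,(p[1]+.5)/2.179-.5+320)
for k,p,q in(('R',(203,262),(652,66)),('L',(51,283),(652,222))):
    print(k,tri(a,T(p),b,S(q)),onz(a,T(p),64),onz(b,S(q),64))
# drawer floor back-front ends at z=12, walls; expected centre projection
for P in((525,227,12),(474.4,220.3,64)):
    u=proj(a,P);v=proj(b,P);print(P,((u-[140,180]+.5)*2.667),(v-[180,320]+.5)*2.18+[320,0])
hsv=cv2.cvtColor(a['pixels'],cv2.COLOR_RGB2HSV);x,y=357,285
m=(hsv[...,1]>45).astype(np.uint8);w=np.zeros_like(m);w[y-20:y+20,x-18:x+18]=m[y-20:y+20,x-18:x+18]
cs=max(cv2.findContours(cv2.morphologyEx(w,3,np.ones((5,5))),0,1)[0],key=cv2.contourArea)
print(cv2.minAreaRect(np.array([onz(a,p[0].astype(float),20)[:2] for p in cs],np.float32)))
E
```

```text
R (array([483. , 151.6,  55.7]), np.float64(1.513497385666422)) [481.1 149.7  64. ] [483.2 156.8  64. ]
L (array([466.3, 287.7,  59.1]), np.float64(2.149498631630944)) [466.7 285.8  64. ] [464.9 290.2  64. ]
(525, 227, 12) [136.1 226.5] [588.6 168.7]
(474.4, 220.3, 64) [124.8 272.5] [652.3 136.9]
((459.4609680175781, -191.4456787109375), (88.10550689697266, 98.1750259399414), 87.5579605102539)
```

Board middle (474, 220) matches the prediction, so the drop point (525, 227) stands. Now the cone pack.

>>> step_arm([
  [-2.8,-1.15,-1.5,-1.2],
  [-2.8,-1.15,-1.5,-1.2],
  [-2.8,-1.15,-1.5,-1.2],
  [0,0,-1.5,0],
  [0,0,0,0],
  [0,0,0,0],
  [0,0,0,0],
])

```text
time_s: 21.92
tcp_pos: [459.1, -191.1, 99.9]
tcp_rot: [-3.141, -0.002, -0.683]
ft_force: [0.6, 0.1, -0.0]
grip_width: 51.3
grip_force: 0.0
```

```bash
python3 - <<'E'
from h import *
import pickle
b=snap('side');B=b['pixels'][170:270,300:430,::-1]
cv2.imwrite('pics/p1.png',cv2.resize(B,(520,400),interpolation=2))
print(observe()['tcp_pos'],np.degrees(observe()['tcp_rot']))
E
```

```text
[ 459.33146874 -191.51816913  100.20039797] [-1.79963848e+02 -1.28288250e-01 -3.91530306e+01]
```

View pics/p1.png

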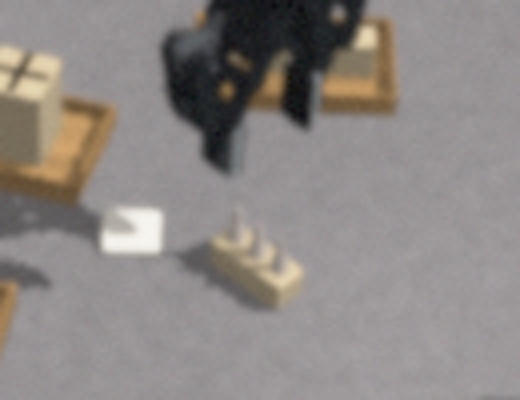

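The pack stands upright with the open fingers above it, straddling its y axis.

>>> step_arm([
  [-0.25,0,-2,0],
  [0,0,-2.5,0],
  [0,0,-2.5,0],
  [0,0,-1.5,0],
  [0,0,-1,0],
  [0,0,0,0],
  [0,0,0,0],
])

```text
time_s: 22.55
tcp_pos: [455.8, -192.0, 4.3]
tcp_rot: [-3.141, -0.0, -0.685]
ft_force: [0.6, -0.3, -0.5]
grip_width: 50.8
grip_force: 0.0
```

>>> step_arm([
  [0,0,0,0],
  [0,0,0,0],
  [0,0,0,0],
  [0,0,0,0],
  [0,0,0,0],
  [0,0,0,0],
], claw=0)

```text
time_s: 23.05
tcp_pos: [456.3, -192.8, 5.4]
tcp_rot: [-3.141, -0.003, -0.686]
ft_force: [-0.0, 0.4, 7.6]
grip_width: 21.4
grip_force: 30.2
```

>>> step_arm([
  [0,0,1,0],
  [0,0,2,0],
  [0,0,3,0],
  [0,0,3,0],
  [0,0,2.5,0],
  [0,0,1,0],
  [0,0,0,0],
])

```text
time_s: 23.63
tcp_pos: [456.8, -193.2, 132.2]
tcp_rot: [-3.141, -0.006, -0.686]
ft_force: [1.0, 0.0, -0.6]
grip_width: 21.0
grip_force: 29.4
```

>>> step_arm([
  [0.43,2.62,0,2.93],
  [0.43,2.62,0,2.93],
  [0.43,2.62,0,2.93],
  [0.43,2.62,0,2.93],
  [0.43,2.62,0,2.93],
  [0.43,2.62,0,2.93],
  [0.43,2.62,0,2.93],
  [0.43,2.62,0,2.93],
])

```text
time_s: 24.3
tcp_pos: [487.9, 19.0, 126.6]
tcp_rot: [3.141, 0.003, -0.274]
ft_force: [0.3, -0.5, -0.2]
grip_width: 21.4
grip_force: 29.5
```

>>> step_arm([
  [0.43,2.62,0,2.93],
  [0.43,2.62,0,2.93],
  [0.43,2.62,0,2.93],
  [0.43,2.62,0,2.93],
  [0.43,2.62,0,2.93],
  [0.43,2.62,0,2.93],
  [0.43,2.62,0,2.93],
  [0.43,2.62,0,2.93],
  [0,0,0,0],
  [0,0,0,0],
])

```text
time_s: 25.13
tcp_pos: [522.3, 227.8, 126.4]
tcp_rot: [3.141, 0.004, 0.134]
ft_force: [0.2, 0.0, -0.7]
grip_width: 21.3
grip_force: 29.6
```

```bash
python3 - <<'E'
from h import *
a=snap('top');b=snap('side');A=a['pixels'][180:330,140:260,::-1];B=b['pixels'][280:460,180:400,::-1]
cv2.imwrite('pics/d2.png',np.hstack([cv2.resize(A,(320,400),interpolation=2),cv2.resize(B,(480,400),interpolation=2)]))
print(observe()['tcp_pos'],np.degrees(observe()['tcp_rot']))
E
```

```text
[522.53959772 226.38609929 126.98205617] [1.79952784e+02 1.75854513e-01 7.56048235e+00]
```

View pics/d2.png

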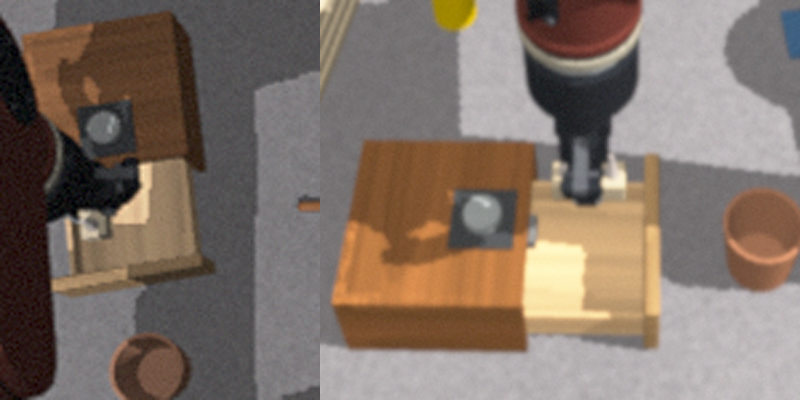

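The pack is upright in the grip, above the drawer well. Lowering it.

>>> step_arm([
  [0.2,0,-2,0],
  [0,0,-2.5,0],
  [0,0,-2.5,0],
  [0,0,-2,0],
  [0,0,-1,0],
  [0,0,-0.4,0],
  [0,0,0,0],
  [0,0,0,0],
])

```text
time_s: 25.9
tcp_pos: [526.5, 226.9, 25.7]
tcp_rot: [-3.141, -0.001, 0.132]
ft_force: [0.1, 0.3, -0.5]
grip_width: 21.4
grip_force: 29.6
```

>>> step_arm([
  [0,0,-0.3,0],
  [0,0,-0.2,0],
  [0,0,-0.1,0],
  [0,0,0,0],
  [0,0,0,0],
])

```text
time_s: 26.32
tcp_pos: [525.8, 227.3, 19.1]
tcp_rot: [-3.142, -0.0, 0.132]
ft_force: [-0.1, -0.0, -0.4]
grip_width: 21.3
grip_force: 29.6
```

>>> step_arm([
  [0,0,-0.1,0],
  [0,0,-0.1,0],
  [0,0,0,0],
  [0,0,0,0],
])

```text
time_s: 26.65
tcp_pos: [526.2, 227.3, 17.4]
tcp_rot: [-3.141, -0.001, 0.132]
ft_force: [-0.3, -0.1, 4.0]
grip_width: 21.5
grip_force: 30.1
```

>>> step_arm([
  [0,0,0,0],
  [0,0,0,0],
  [0,0,0,0],
  [0,0,0,0],
  [0,0,0.5,0],
  [0,0,1,0],
  [0,0,2,0],
  [0,0,3,0],
  [0,0,4,0],
  [0,0,4,0],
], claw=0.5)

```text
time_s: 27.48
tcp_pos: [524.9, 226.9, 163.4]
tcp_rot: [3.141, 0.002, 0.132]
ft_force: [1.3, 0.6, 0.5]
grip_width: 42.7
grip_force: 0.0
```

>>> step_arm([
  [-1,-3.5,1,0],
  [-1,-4,0,0],
  [-1,-4,0,0],
  [-1,-4,0,0],
  [-1,-4,0,0],
  [-1,-4,0,0],
  [-1,-4,0,0],
  [-1,-4,0,0],
  [-1,-4,0,0],
  [-1,-4,0,0],
])

```text
time_s: 28.32
tcp_pos: [425.1, -169.7, 173.2]
tcp_rot: [3.14, -0.002, 0.132]
ft_force: [0.9, -0.2, -0.3]
grip_width: 42.9
grip_force: 0.0
```

>>> step_arm([
  [-1,-4,0,0],
  [-1,-4,0,0],
  [-1,-4,0,0],
  [-1,-4,0,0],
  [-1,-4,0,0],
  [-1,-4,0,0],
  [-1,-4,0,0],
  [-1,-4,0,0],
  [0,0,0,0],
  [0,0,0,0],
])

```text
time_s: 29.15
tcp_pos: [344.6, -489.7, 172.2]
tcp_rot: [3.141, -0.0, 0.129]
ft_force: [-0.3, 0.7, 0.6]
grip_width: 42.9
grip_force: 0.0
```

```bash
python3 - <<'E'
from h import *
a=snap('top');b=snap('side');A=a['pixels'][160:330,140:470,::-1];B=b['pixels'][120:450,150:430,::-1]
cv2.imwrite('pics/f1.png',np.vstack([cv2.resize(A,(560,288)),cv2.resize(B,(560,660),interpolation=2)[:0]]) if 0 else np.hstack([cv2.copyMakeBorder(cv2.resize(A,(400,206)),0,264,0,0,0),cv2.resize(B,(399,470))]))
print(observe()['tcp_pos'],observe()['time_s'])
E
```

```text
[ 345.72750295 -487.30215137  172.09453806] 29.25
```

View pics/f1.png

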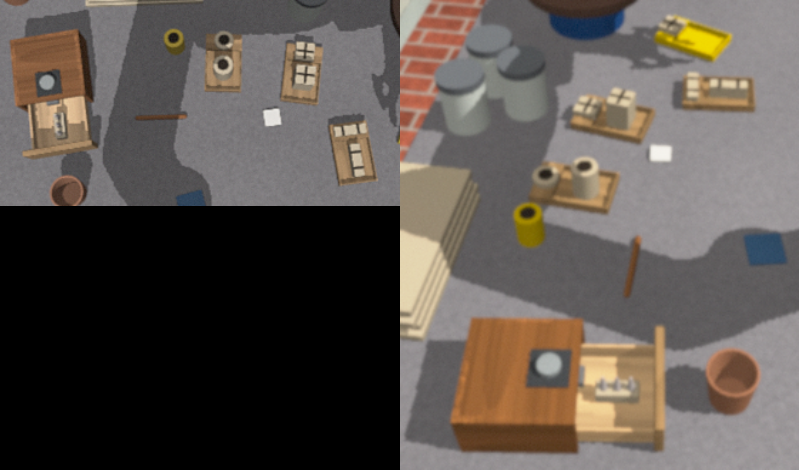

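Both props stand in their trays and the bar lies flat in its own. The cone pack stands in the open drawer, and the arm is clear.

```bash
python3 -c "
from cell import *
print(close_job())"
```

```text
the job is handed in; nothing more can be done
None
```

I handed the job in after about 29 s of the 120 s allowed. The last pictures show both props upright and the bar flat in their trays, and the cone pack standing in the open drawer with the arm clear. The call returned no verdict.

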